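# Clamp a heat sink in the assembly jig: touch, then one mark more

### The arm

A 6-joint arm with a two-finger parallel gripper is mounted at the origin on the work surface. World frame = base frame: x ahead of the robot, y to its left, z up, the work surface at z = 0. Lengths are in mm, angles in rad, forces in N, time in s.
With the tool pointing down it reaches from about 350 to 875 mm from the base axis. Payload 4.2 kg.
Tool frame: the origin (TCP) lies between the finger pads; the fingertips stand 14 mm ahead of it and the grasp point (between the pads) lies 5 mm behind it; z points along the fingers, y is the line along which they close (so a half turn about z gives the same grasp; the last joint's range is limited). The gripper opens to 85 mm and grips with 20 to 120 N. Pads are 22 mm wide; open, the fingers measure 114 mm over their backs; the gripper's body (76 mm by 85 mm) begins 54 mm behind the grasp point. The pads swing forward as they close: fully open they stand 13 mm farther back than shut.
Start: joints at [1.581, 0.385, 0.008, 0, -1.194, -0.259], TCP at [153.869, 605.742, 245.312] pointing down, gripper open.
Joint ranges: [-3.14, 3.14], [-1.21, 2.06], [-1.07, 1.41], [-3.16, 2.05], [-2.99, -0.16], [-3.1, 3.1]. Speed limits (rad/s): [2.79, 2.79, 3.14, 3.14, 3.14, 3.14].

### API

Orientations are given as a unit quaternion [x, y, z, w].
In Python, from bench import * gives the robot as it stands.
- The arm moves only by the tool carry_out, never from a script. Its argument "motion" is a list of rows, each a list of 7 numbers: the turn, a rotation vector about the tool's x, y, z in rad, then the shift along the tool's x, y, z in mm, then the opening, from -1 (shut) to 1 (fully open), so that 0 is half open. A call has 1 to 5 rows; each row is the pose to reach, as a shift and turn from the pose commanded when the call began, along the tool's axes at that moment; what a row does not reach only later rows make up. A row lasts 1/8 s, in which the tool goes at most 62.5 mm and 10.7 degrees, less where a joint would pass 70% of its speed; a pose out of reach is approached as far as the arm can. A call with a gripper value outside its range is refused whole. The fingers move at their own pace and stop on an object; the grip force is fixed at half the most. Time passes only in rows, so rows that repeat a pose let the fingers close. It gives the time, the measured TCP pose, the force, the opening and the grip force at its end, in the units of the state.
- read_state(): the state, without advancing time (a new reading comes with each control period).
- get_image(name): name is "side" or "top" or "wrist"; returns a dict with "color" (480x640x3 uint8, blue, green, red), "mtx" (3x3 intrinsics, pixels), "position" and "orientation" of the camera in the world. Camera axes: x right, y down, z forward; pixel columns grow to the right and rows downward; lengths in mm; the calibration is good to about 2 mm. The wrist camera is an equidistant fisheye: a pixel r from the principal point sees the ray r / f radians off the axis. A picture is of the moment at which its call begins. There is no depth.
- job_done(): hands the job in; it is judged then, once.
The state is a dict: "clock": time; "joints": joint angles; "joint_vel": joint speeds; "joint_efforts": joint torques, N m; "position": TCP position; "ee_rot": TCP orientation; "contact_force": force on the tool from outside, world axes, zero at the start; "wrist_torque": the same for the moment, N m; "gripper_width": finger opening in mm; "grasp_force": force on a finger pad.
Only numpy, scipy, OpenCV 4.12 (cv2) and the standard library are available. Lean on these libraries where they do the work, as an engineer would, in place of code of your own. Each camera call takes 0.05 s, during which the arm holds its last target. There are 200 camera calls.

### The job

Stand the larger black heat sink, fins up, squarely in the middle of the jig's bed with one end against the fence. Turn the handwheel clockwise until you feel the spring pad just meet the heat sink, then go one long scale mark (30 degrees) further, reading the pointer on the wheel's far rim, and let go. Don't force it or clamp it tighter than that, and leave the other things on the bench alone.

Things in the scene. Friction and masses are not known exactly. Their poses are not given: they have to be found in the camera images.
- heatsink: The larger black finned aluminium heat sink, to be clamped: 50 mm wide (its x), 80 long (its y, along the fins), 34 high, 0.14 to 0.25 kg. Lies loose on the bench, fins up, to the left or right of the jig. Origin: centre of its underside, z up. Take it across the 50 mm width (outer fins are full length and height). Its ends are alike: either may go to the fence.
- jig: Clamping jig bolted to the bench: grey base 130 mm (x) x 370 (y) x 14. On it, along y: fence at the -y end; flat steel bed 60 mm wide, top 32 mm above the bench; jaw with spring pad that slides along the bed to the fence; gear head with handwheel at the +y end. Origin: centre of the base's underside, z up; x roughly away from the robot. Fence face at y -150 mm, wheel axis at y +115, both at x 0.
- fence: Steel fence block of the jig, 60 mm wide (x), 20 mm thick (y), its top 62 mm above the bench. Origin: centre of its underside, 14 mm above the bench; its face that the heat sink bears on is 10 mm from the origin towards +y. Axes as the jig's.
- bed (a point): Point on the top of the bed (32 mm above the bench), on its centre line, 40 mm in front of the fence face: where the middle of the heat sink's underside belongs. Axes as the jig's: the heat sink's length lies along y.
- jaw: Sliding steel jaw, 60 x 28 x 46 mm, on the bed. Origin: middle of its front (-y) face, at the bed's top. Its pad (40 wide, 22 high) stands out in front on a spring (preload 8 N, 0.9 N/mm, travel 22 mm) and an adjusting screw: pad face 26 to 58 mm before the origin, setting unknown, so where it meets the heat sink must be felt. At the start it is 20 to 64 mm short of a seated heat sink.
- wheel_axis (a point): Centre of the handwheel, on its upright axis, at the height of the rim (112 mm above the bench). The wheel's rim is 124 mm across with three spokes.
- wheel_handle (a point): Middle of the upright grip on the handwheel: black, round, 19 mm across, standing from 120 to 166 mm above the bench, 55 mm from the wheel axis. This point is 145 mm above the bench. The grip spins freely on its pin, so it can be pinched from above and carried round without turning the hand.
- pointer (a point): Tip of the metal pointer on the wheel's rim, 76.5 mm from the axis, diametrically opposite the grip, bent down over the edge of the fixed dark drum (140 mm across) below the wheel. The drum's edge has white marks on the side away from the robot: short every 10 degrees, long every 30. The pointer comes round to that far side as the jaw closes.
- handwheel (a joint): Handwheel angle, rad, growing clockwise seen from above, which closes the jaw 20 mm per rad. Starts between -0.25 and 0.25; range -0.8 to 4.0. Steady drag 0.55 N m (10 N at the grip), which also holds the wheel where it is left, clamped or not. The pad meeting a seated heat sink (1.0 to 3.2 rad from the start) is a step of about 3 N at the grip, then 6.5 N more per rad.
- small_heatsink: bystander: a smaller black finned heat sink, 36 x 46 x 22 mm; not the one to clamp; leave alone. Origin: centre of its underside.
- tape_roll: bystander: roll of black tape, 90 mm across, 24 mm high, lying flat. Origin: centre of its underside.
- display_module: bystander: small display on a green circuit board, 75 x 62 x 11 mm. Origin: centre of its underside.
- dev_board: bystander: blue development board with headers, 85 x 58 x 16 mm. Origin: centre of its underside.
- screwdriver: bystander: screwdriver, 170 mm long, lying on the bench.
- multimeter: bystander: black hand multimeter, 150 x 75 x 40 mm, lying on its back. Origin: centre of its underside.
Mind the look-alikes: they are no part of the job. Leave any blue or green look-alike of the heatsink alone.

How it is judged:
By the outcome, as a careful person would: the job done as asked, in the order asked, and still so for the second after the job is handed in, with the robot touching nothing.
It also fails if it takes over 67 s, if anything falls off the work surface, if the arm or the gripper's body presses on something with over 40 N, if the wrist force passes 120 N, or if a joint passes its speed limit or range.

## Working session

There is one attempt and no reset: what is moved stays moved. The work goes in short steps, Python scripts to look and compute and a tool call to move; the robot and the scene stay as the last step left them, time stands still between calls to the robot, and variables do not carry over. Pictures are saved under pics/ and viewed, at most 10 in all, crops included, and the job is handed in when it is done.

Besides the shell and the picture viewer there is one more tool, called after "Emit:" in YAML: its name, and indented under it one key for each argument. carry_out: Moves the arm, as the interface text tells. Its arguments: {"type":"object","properties":{"motion":{"type":"array"}},"required":["motion"]}

```bash
mkdir -p pics; ls; cat > h.py <<'E'
from bench import *
import numpy as np, cv2
from scipy.spatial.transform import Rotation as R
def ray(im,u,v):
    K=im["mtx"];r=np.array([(u-K[0][2])/K[0][0],(v-K[1][2])/K[1][1],1.])
    return np.array(im["position"]),R.from_quat(im["orientation"]).apply(r)
def on(im,u,v,z):
    p,d=ray(im,u,v);return p+d*(z-p[2])/d[2]
def proj(im,P):
    c=R.from_quat(im["orientation"]).inv().apply(np.array(P)-im["position"]);K=im["mtx"]
    return K[0][0]*c[0]/c[2]+K[0][2],K[1][1]*c[1]/c[2]+K[1][2]
E
python3 - <<'E'
from h import *
for n in("top","side"):
    im=get_image(n);cv2.imwrite(f"pics/{n}0.png",im["color"]);np.save(f"{n}0.npy",im,allow_pickle=True)
    print(n,im["mtx"],im["position"],R.from_quat(im["orientation"]).as_matrix().round(2).tolist())
print(read_state())
E
```

```text
pics
top [[473.34946717   0.         324.80409288]
 [  0.         473.34946717 228.46232831]
 [  0.           0.           1.        ]] [ 421.89633229  -70.60571652 1136.88642941] [[0.02, -0.99, 0.15], [-1.0, -0.02, 0.01], [-0.01, -0.15, -0.99]]
side [[436.68749701   0.         323.05353956]
 [  0.         436.68749701 238.37841142]
 [  0.           0.           1.        ]] [279.9420214  463.8870573  788.69718965] [[-0.86, -0.39, 0.32], [-0.51, 0.64, -0.57], [0.01, -0.66, -0.75]]
{'clock': 0.1, 'joints': array([ 1.58060921e+00,  3.85480280e-01,  6.76025651e-03, -4.15510909e-04,
       -1.19394866e+00, -2.58585259e-01]), 'joint_vel': array([-0.00122763, -0.00189066,  0.00338864,  0.00064148,  0.00143892,
        0.00086939]), 'joint_efforts': array([-3.72155737e-04, -3.93315125e+01,  1.88929135e+01,  4.19794723e+00,
       -2.56386833e-03,  8.14626276e-06]), 'position': array([153.75815751, 605.29766196, 244.33256083]), 'ee_rot': array([ 9.92264044e-01, -1.24141669e-01, -6.61114080e-05,  9.53599954e-04]), 'contact_force': array([-0.49113352, -0.22612851,  0.30517998]), 'wrist_torque': array([ 0.00884303, -0.03798174,  0.02360066]), 'grasp_force': 0.0, 'gripper_width': 85.49087999500614}
```

View pics/top0.png

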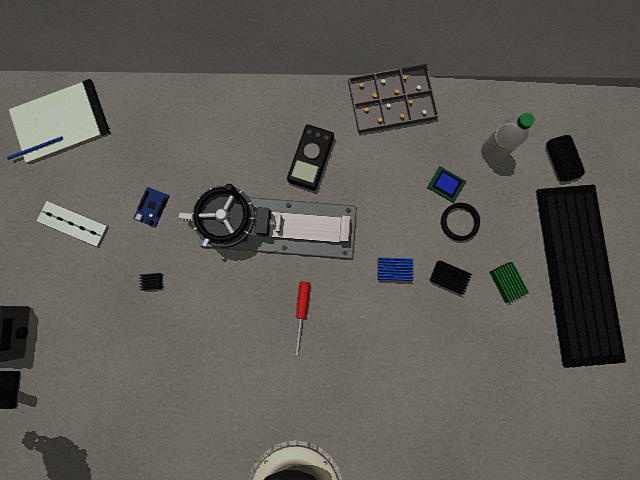

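View pics/side0.png

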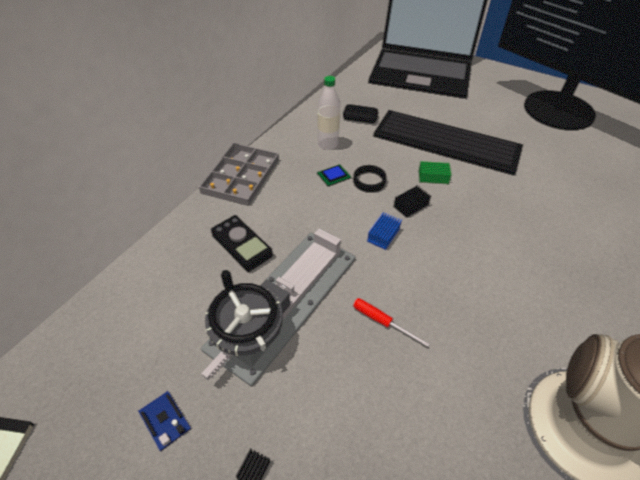

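The top view shows the black heat sink at about (451,278), with the jig base spanning (202,200) to (355,258) and its fence at the right end. The wheel hub is at (222,215), the grip near (230,188) and the pointer near (206,241). The side view agrees: the black sink is at (412,201), and the grip is at (227,280), on the wheel's far side.

```bash
python3 - <<'E'
from h import *
im=np.load("top0.npy",allow_pickle=True).item();c=im["color"];g=c.max(2)
def comp(mask,u,v,z,n):
    k,l=cv2.connectedComponents(mask.astype(np.uint8))
    m=(l==l[v,u]).astype(np.uint8)
    r=cv2.minAreaRect(np.argwhere(m)[:,::-1].astype(np.float32))
    P=[on(im,a,b,z)[:2] for a,b in cv2.boxPoints(r)]
    e1,e2=P[1]-P[0],P[2]-P[1]
    print(n,m.sum(),np.round(r[0]),"c",np.mean(P,0).round(1),"sides",np.linalg.norm(e1).round(1),np.linalg.norm(e2).round(1),"ang",np.degrees([np.arctan2(e1[1],e1[0]),np.arctan2(e2[1],e2[0])]).round(1))
print(c[278,451],c[230,310],c[230,345],c[250,300],c[300,400],c[229,346])
m=g<45; comp(m,451,278,25,"hs")
sat=c.max(2).astype(int)-c.min(2)
comp((g>150),310,228,32,"bed")
for n,p in dict(whl=(222,215,112),grip=(230,188,160),ptr=(206,241,105)).items(): print(n,on(im,*p).round(1))
cr=lambda x0,y0,x1,y1,s:cv2.resize(c[y0:y1,x0:x1],None,fx=s,fy=s,interpolation=cv2.INTER_CUBIC)
cv2.imwrite("pics/jig.png",np.vstack([cr(175,170,365,265,4)]))
E
```

```text
[11 12 20] [170 174 185] [155 157 166] [97 99 97] [ 92 101 104] [159 163 171]
hs 840 [450. 277.] c [ 484.9 -351.3] sides 55.0 86.4 ang [ -23.7 -112.5]
bed 1726 [310. 227.] c [597.1 -21.1] sides 63.4 183.5 ang [ -0.4 -91.6]
whl [607.1 170.  112. ]
grip [656.9 144.8 160. ]
ptr [549.6 203.9 105. ]
```

View pics/jig.png

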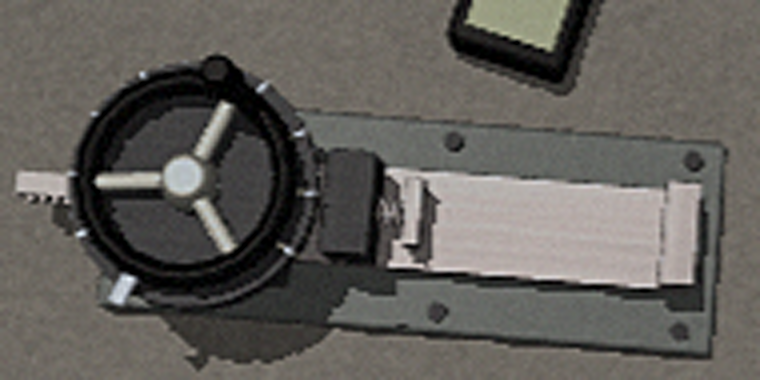

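The crop shows these points in full-image pixels:
- **Hub:** about (221,214)
- **Grip top:** (229,187)
- **Pointer:** (205.5,243)
- **Base right corners:** (355.5,205.8) and (353,259)
- **Fence top:** corners at columns 342–350, rows 216–241

```bash
cat > jig.py <<'E'
from h import *
im=np.load("top0.npy",allow_pickle=True).item()
f=lambda x,y,z:on(im,175+x/4,170+y/4,z)
E
python3 - <<'E'
from jig import *
for n,a in dict(hub=(185,176,115),grip=(217,70,166),ptr=(122,292,108),bRT=(722,143,14),bRB=(712,356,14),bLT=(310,108,14),f1=(668,183,62),f2=(700,184,62),f3=(697,283,62),f4=(664,280,62),bed1=(660,186,32),bed2=(655,287,32),pad1=(417,178,52),pad2=(408,250,52),sc1=(455,142,14),sc2=(437,312,14),sc3=(694,161,14),sc4=(680,331,14)).items(): print(n,f(*a).round(1))
sd=np.load("side0.npy",allow_pickle=True).item()
print("side hub",on(sd,243,312,115).round(1),"grip",on(sd,226,274,166).round(1))
g=sd["color"].max(2)<45
k,l=cv2.connectedComponents(g.astype(np.uint8));m=l==l[201,412];yx=np.argwhere(m);print(len(yx),yx.mean(0),on(sd,yx[:,1].mean(),yx[:,0].mean(),17).round(1))
s=read_state();print(R.from_quat(s["ee_rot"]).as_matrix().round(3))
E
```

```text
hub [608.8 171.  115. ]
grip [656.5 145.1 166. ]
ptr [544.8 203.9 108. ]
bRT [ 653.3 -129.2   14. ]
bRB [ 524.2 -124.5   14. ]
bLT [670.6 121.1  14. ]
f1 [619.3 -95.8  62. ]
f2 [ 619.  -114.3   62. ]
f3 [ 561.5 -113.2   62. ]
f4 [562.9 -94.3  62. ]
bed1 [622.9 -91.8  32. ]
bed2 [562.5 -89.7  32. ]
pad1 [621.5  50.3  52. ]
pad2 [579.   54.1  52. ]
sc1 [651.   32.3  14. ]
sc2 [547.4  39.8  14. ]
sc3 [ 641.9 -112.4   14. ]
sc4 [ 538.7 -105.3   14. ]
side hub [605.2 173.2 115. ] grip [653.6 148.3 166. ]
640 [201.2171875 411.5265625] [ 484.  -351.5   17. ]
[[ 0.969 -0.246 -0.   ]
 [-0.246 -0.969 -0.002]
 [ 0.     0.002 -1.   ]]
```

```bash
cat > plan.py <<'E'
from h import *
# pose: x,y,z and psi = world angle (deg) of the tool's y axis, tool down
def ax(psi):
    a=np.radians(psi);y=np.array([np.cos(a),np.sin(a),0]);z=np.array([0,0,-1.]);return np.array([np.cross(y,z),y,z])
def call(a,b):
    a,b=np.array(a,float),np.array(b,float)
    s=(ax(a[3])@(b-a)[:3]);t=-np.radians(b[3]-a[3])
    print("n>=%.1f"%max(np.linalg.norm(s)/62.5,abs(t)/.1867),"turn %.3f"%t,"shift",s.round(1))
def cur():
    s=read_state();m=R.from_quat(s["ee_rot"]).as_matrix();return [*s["position"],np.degrees(np.arctan2(m[1,1],m[0,1]))]
E
python3 - <<'E'
from plan import *
w=[(153.9,605.7,245.3,-104.3),(330,385,255,-150),(450,130,255,-190),(470,-130,250,-203),(484.5,-351,200,-203)]
for a,b in zip(w,w[1:]):call(a,b)
E
```

```text
n>=4.5 turn 0.798 shift [225.2 170.4  -9.7]
n>=4.5 turn 0.698 shift [280.8  23.6   0. ]
n>=4.2 turn 0.227 shift [252.6 -64.8   5. ]
n>=3.6 turn -0.000 shift [197.8 -99.7  50. ]
```

Emit:
carry_out:
  motion:
    - [0,0,0.16,45,34,-2,1]
    - [0,0,0.32,90,68,-4,1]
    - [0,0,0.48,135,102,-6,1]
    - [0,0,0.64,180,136,-8,1]
    - [0,0,0.8,225,170,-10,1]

```text
clock: 0.72
position: [330.8, 383.8, 255.1]
ee_rot: [0.864, -0.503, -0.0, 0.0]
contact_force: [0.7, 0.7, 0.5]
gripper_width: 85.6
grasp_force: 0.0
```

Emit:
carry_out:
  motion:
    - [0,0,0.14,56,5,0,1]
    - [0,0,0.28,112,10,0,1]
    - [0,0,0.42,168,14,0,1]
    - [0,0,0.56,224,19,0,1]
    - [0,0,0.7,281,24,0,1]

```text
clock: 1.35
position: [449.7, 128.3, 255.2]
ee_rot: [-0.64, 0.769, 0.0, 0.0]
contact_force: [1.3, 0.8, -0.6]
gripper_width: 85.4
grasp_force: 0.0
```

Emit:
carry_out:
  motion:
    - [0,0,0.05,50,-13,1,1]
    - [0,0,0.1,100,-26,2,1]
    - [0,0,0.14,150,-39,3,1]
    - [0,0,0.18,200,-52,4,1]
    - [0,0,0.227,252,-65,5,1]

```text
clock: 1.98
position: [468.4, -131.1, 250.1]
ee_rot: [-0.55, 0.835, 0.0, -0.0]
contact_force: [1.2, 0.2, 0.2]
gripper_width: 85.4
grasp_force: 0.0
```

Emit:
carry_out:
  motion:
    - [0,0,0,50,-25,12,1]
    - [0,0,0,100,-50,25,1]
    - [0,0,0,150,-75,38,1]
    - [0,0,0,198,-100,50,1]
    - [0,0,0,198,-100,50,1]

```text
clock: 2.6
position: [481.4, -353.6, 197.6]
ee_rot: [-0.548, 0.836, 0.002, -0.001]
contact_force: [-0.4, 0.6, -0.0]
gripper_width: 85.5
grasp_force: 0.0
```

```bash
python3 - <<'E'
from plan import *
im=get_image("wrist");cv2.imwrite("pics/w1.png",im["color"]);np.save("w1.npy",im,allow_pickle=True)
print(cur(),im["mtx"],im["position"],R.from_quat(im["orientation"]).as_matrix().round(2).tolist())
E
```

```text
[np.float64(481.66590290149185), np.float64(-352.1355279730163), np.float64(198.51792321047762), np.float64(156.61141010327225)] [[371.64829954   0.         319.75252244]
 [  0.         371.64829954 232.84653739]
 [  0.           0.           1.        ]] [ 451.41402587 -426.55794406  326.27357958] [[-0.92, 0.38, 0.12], [0.4, 0.87, 0.28], [0.0, 0.31, -0.95]]
```

View pics/w1.png

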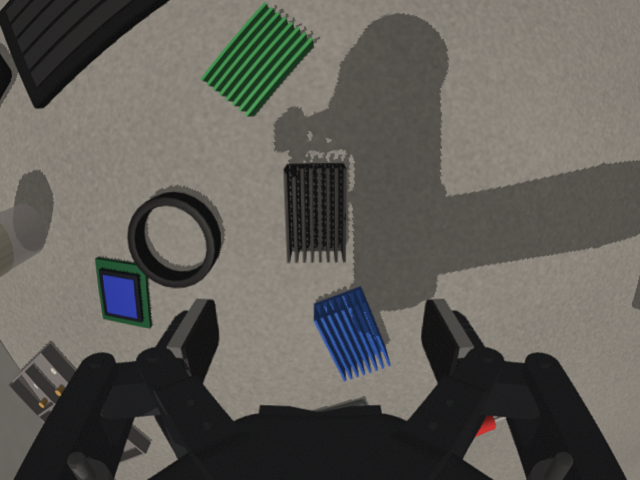

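The wrist view shows the black sink nearly aligned with the picture. Its top corners are about (286,165), (345,165), (346,262) and (290,262). The blue look-alike is beyond its lower end, around (350,330).

```bash
cat >> plan.py <<'E'
def fe(im,u,v,z):
    K=im["mtx"];x,y=(u-K[0][2])/K[0][0],(v-K[1][2])/K[1][1];r=np.hypot(x,y)
    d=R.from_quat(im["orientation"]).apply([np.sin(r)*x/r,np.sin(r)*y/r,np.cos(r)]);p=np.array(im["position"])
    return p+d*(z-p[2])/d[2]
E
python3 - <<'E'
from plan import *
im=np.load("w1.npy",allow_pickle=True).item()
P=[fe(im,*p,34)[:2] for p in [(286,165),(345,164),(345.5,262),(289.5,262)]]
print(np.round(P,1),"c",np.mean(P,0).round(1),[np.linalg.norm(P[i]-P[i-1]).round(1) for i in range(4)])
for i,j in((0,1),(3,2),(0,3),(1,2)): print(np.degrees(np.arctan2(*(P[j]-P[i])[::-1])).round(1))
for p in [(314,303),(362,287)]: print("blue",fe(im,*p,34)[:2].round(1), ax(157)[:2,:2]@(fe(im,*p,34)[:2]-np.mean(P,0)))
# dark blob fins
g=im["color"].max(2)<40
k,l,st,ce=cv2.connectedComponentsWithStats(g.astype(np.uint8))
for i in range(1,k):
    if st[i][4]>300: print(st[i],ce[i])
E
```

```text
[[ 489.8 -401.5]
 [ 446.8 -383.6]
 [ 478.1 -306.4]
 [ 521.8 -325.5]] c [ 484.2 -354.2] [np.float64(82.5), np.float64(46.6), np.float64(83.3), np.float64(47.7)]
157.4
156.4
67.2
67.9
blue [ 518.7 -280.8] [-81.07797651  -3.15289961]
blue [ 473.7 -278.4] [-65.74335714  39.2289165 ]
[   0    0  168  108 6106] [65.17065182 41.26809695]
[  0  54  12  45 311] [ 3.94212219 75.68167203]
[ 284  163   62   93 2725] [315.6359633  203.49908257]
[ 128  192   93  126 1210] [181.64049587 227.84214876]
[ 134  207   73   75 1119] [157.11617516 256.37622878]
[ 99 268  44  54 555] [124.74234234 290.07567568]
[   14   300   612   180 51710] [320.18162831 418.95387739]
```

Emit:
carry_out:
  motion:
    - [0,0,0,1,0,55,1]
    - [0,0,0,2,0,110,1]
    - [0,0,0,2,0,145,1]
    - [0,0,0,2,0,150,1]
    - [0,0,0,2,0,150,1]

```text
clock: 3.28
position: [482.9, -352.5, 51.6]
ee_rot: [-0.551, 0.834, -0.001, 0.0]
contact_force: [0.9, 0.2, 0.2]
gripper_width: 85.7
grasp_force: 0.0
```

Emit:
carry_out:
  motion:
    - [0,0,0,0,-1,20,1]
    - [0,0,0,0,-1,31,1]
    - [0,0,0,0,-1,31,0.4]
    - [0,0,0,0,-1,31,0]
    - [0,0,0,0,-1,31,-0.5]

```text
clock: 3.9
position: [483.8, -353.6, 20.7]
ee_rot: [-0.551, 0.835, -0.001, 0.001]
contact_force: [0.4, 0.5, 2.9]
gripper_width: 49.0
grasp_force: 64.5
```

Emit:
carry_out:
  motion:
    - [0,0,0,0,0,0,-1]
    - [0,0,0,0,0,0,-1]
    - [0,0,0,0,0,0,-1]
    - [0,0,0,0,0,0,-1]

```text
clock: 4.4
position: [483.9, -353.6, 20.7]
ee_rot: [-0.551, 0.835, -0.001, 0.001]
contact_force: [-0.3, 1.1, 5.5]
gripper_width: 49.3
grasp_force: 64.7
```

```bash
python3 - <<'E'
from plan import *
c=cur();print(c);w=[c,[484,-354,112,c[3]],[545,-190,112,168],[594.4,-38.5,112,176.5],[594.4,-38.5,60,176.5]]
for a,b in zip(w,w[1:]):call(a,b)
E
```

```text
[np.float64(483.8755857122853), np.float64(-353.5529364580052), np.float64(20.73286789971365), np.float64(156.82894344590056)]
n>=1.5 turn -0.000 shift [  0.4  -0.3 -91.3]
n>=2.8 turn -0.195 shift [-174.8    8.5    0. ]
n>=2.5 turn -0.148 shift [-158.5  -16.8    0. ]
n>=0.8 turn -0.000 shift [ 0.  0. 52.]
```

Emit:
carry_out:
  motion:
    - [0,0,0,0,0,-30,-1]
    - [0,0,0,0,0,-75,-1]
    - [0,0,-0.06,-50,2,-91,-1]
    - [0,0,-0.13,-110,5,-91,-1]
    - [0,0,-0.195,-175,8,-91,-1]

```text
clock: 5.03
position: [543.1, -190.1, 110.1]
ee_rot: [-0.629, 0.777, 0.0, -0.0]
contact_force: [1.5, -0.4, -1.7]
gripper_width: 49.3
grasp_force: 64.1
```

Emit:
carry_out:
  motion:
    - [0,0,-0.05,-55,-6,0,-1]
    - [0,0,-0.1,-110,-11,0,-1]
    - [0,0,-0.148,-158,-17,0,-1]
    - [0,0,-0.148,-158,-17,10,-1]
    - [0,0,-0.148,-158,-17,10,-1]

```text
clock: 5.65
position: [591.3, -40.8, 98.6]
ee_rot: [-0.685, 0.729, 0.001, -0.002]
contact_force: [0.5, -0.2, -2.2]
gripper_width: 48.9
grasp_force: 64.0
```

```bash
python3 - <<'E'
from plan import *
im=get_image("wrist");cv2.imwrite("pics/w2.png",im["color"]);np.save("w2.npy",im,allow_pickle=True)
print(cur(),im["position"])
E
```

```text
[np.float64(591.7051037616283), np.float64(-41.38230234422451), np.float64(99.21057293752571), np.float64(176.3787751375655)] [ 587.92291247 -119.88078846  227.29546919]
```

View pics/w2.png

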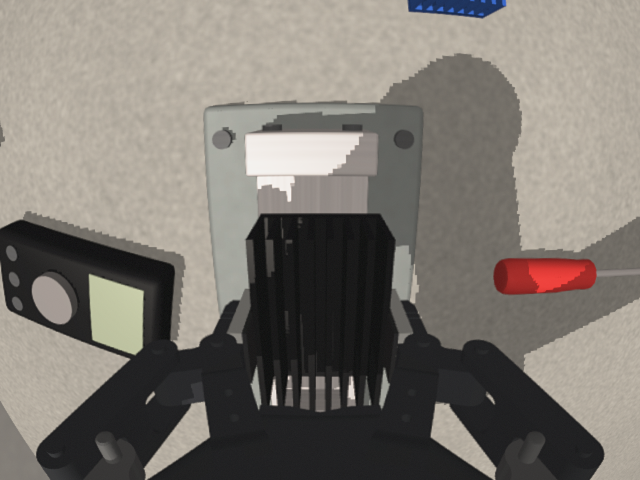

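The wrist view shows the held sink square to the jig. Its lower front edge runs about (259,214) to (382,214), its upper front corners are near (248,238) and (393,238), and the fence top spans (246,134) to (378,177).

```bash
python3 - <<'E'
from plan import *
im=np.load("w2.npy",allow_pickle=True).item()
for n,p in dict(fTL=(246,134,62),fTR=(377,134,62),fBR=(378,176,62),fBL=(246,176,62),bL=(205,108,14),bR=(422,109,14),bedL=(257,178,32),bedR=(368,178,32),s1=(259,214,78.5),s2=(382,214,78.5),t1=(248,238,112.5),t2=(393,238,112.5)).items(): print(n,fe(im,*p).round(1))
E
```

```text
fTL [ 620.3 -114.7   62. ]
fTR [ 562.2 -110.8   62. ]
fBR [562.4 -91.7  62. ]
fBL [622.2 -95.6  62. ]
bL [ 652.8 -131.1   14. ]
bR [ 527.5 -122.3   14. ]
bedL [622.5 -89.7  32. ]
bedR [563.2 -85.8  32. ]
s1 [615.  -81.6  78.5]
s2 [563.6 -78.4  78.5]
t1 [613.4 -82.5 112.5]
t2 [565.6 -79.4 112.5]
```

Emit:
carry_out:
  motion:
    - [0,0,0,0,-3,25,-1]
    - [0,0,0,0,-3,40,-1]
    - [0,0,0,0,-3,44,-1]
    - [0,0,0,5,-3,44,-1]
    - [0,0,0,9,-3,44,-1]

```text
clock: 6.32
position: [595.9, -50.2, 57.1]
ee_rot: [-0.685, 0.729, -0.0, 0.001]
contact_force: [-0.7, -0.7, -2.2]
gripper_width: 49.2
grasp_force: 64.0
```

Emit:
carry_out:
  motion:
    - [0,0,0,1,0,0,-1]
    - [0,0,0,2,0,0,-1]
    - [0,0,0,2,0,0,-1]

```text
clock: 6.7
position: [595.4, -51.7, 56.5]
ee_rot: [-0.685, 0.729, -0.0, 0.0]
contact_force: [-0.3, 0.4, -1.7]
gripper_width: 49.2
grasp_force: 64.0
```

Emit:
carry_out:
  motion:
    - [0,0,0,1,1,1,-1]
    - [0,0,0,2,1,2,-1]
    - [0,0,0,3,1,2,-1]
    - [0,0,0,3,1,2,-1]

```text
clock: 7.2
position: [594.1, -53.9, 54.1]
ee_rot: [-0.685, 0.729, 0.0, 0.0]
contact_force: [-1.2, 5.4, -1.8]
gripper_width: 48.9
grasp_force: 64.0
```

Emit:
carry_out:
  motion:
    - [0,0,0,0.6,0,0.7,-1]
    - [0,0,0,0.6,0,1.4,-1]
    - [0,0,0,0.6,0,2,-1]
    - [0,0,0,0.6,0,2,-1]

```text
clock: 7.7
position: [594.7, -53.9, 52.8]
ee_rot: [-0.685, 0.729, -0.0, 0.001]
contact_force: [0.2, 7.1, 0.3]
gripper_width: 49.1
grasp_force: 64.3
```

Emit:
carry_out:
  motion:
    - [0,0,0,0,0,0.7,-1]
    - [0,0,0,0,0,0.7,-0.2]
    - [0,0,0,0,0,0.5,0.4]
    - [0,0,0,0,0,0.5,0.8]
    - [0,0,0,0,0,0,0.8]

```text
clock: 8.32
position: [594.1, -55.7, 52.3]
ee_rot: [-0.685, 0.729, -0.0, -0.0]
contact_force: [-0.6, -0.4, 0.2]
gripper_width: 76.8
grasp_force: 0.0
```

Emit:
carry_out:
  motion:
    - [0,0,0,0,0,-10,0.8]
    - [0,0,0,0,0,-50,0.8]
    - [0,0,0,0,0,-100,0.8]
    - [0,0,0,0,0,-148,0.8]
    - [0,0,0,0,0,-150,0.8]

```text
clock: 8.95
position: [596.6, -55.3, 208.1]
ee_rot: [-0.685, 0.728, -0.004, 0.004]
contact_force: [-0.3, -0.4, -0.2]
gripper_width: 76.8
grasp_force: 0.0
```

```bash
python3 - <<'E'
from plan import *
im=get_image("wrist");np.save("w3.npy",im,allow_pickle=True)
t=get_image("top");np.save("t3.npy",t,allow_pickle=True)
c=cv2.resize(t["color"][170:265,175:365],None,fx=4,fy=4,interpolation=cv2.INTER_CUBIC)
cv2.imwrite("pics/w3.png",np.vstack([cv2.resize(im["color"][:440],(600,412)),cv2.resize(c,(600,0),fx=1,fy=1) if 0 else cv2.resize(c,(376,188)) if 0 else np.zeros((0,600,3),np.uint8)]))
print(cur(),im["position"])
E
```

```text
[np.float64(594.0457431322201), np.float64(-55.26878326708141), np.float64(203.30921472108648), np.float64(176.4298512592835)] [ 591.33809143 -134.51495978  336.63717032]
```

View pics/w3.png

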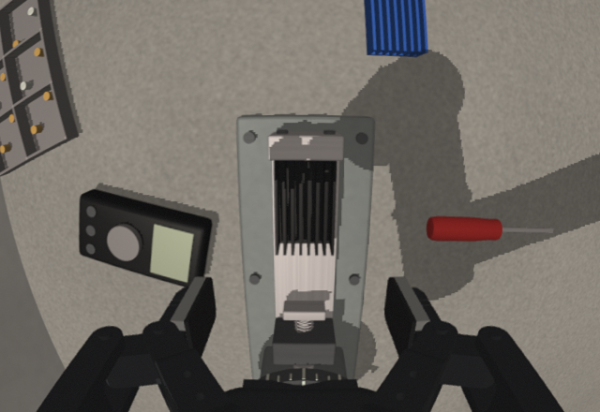

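The sink stands in the bed against the fence, about (276–337, 160–255) in this view. I'll check its centring numerically and plan the move to the grip.

```bash
python3 - <<'E'
from plan import *
im=np.load("w3.npy",allow_pickle=True).item();g=im["color"].max(2)
for r,th in((195,1),(210,1),(225,1),(240,1),(280,0),(290,0),(300,0)):
    row=g[r,250:400];
    if th:
        x=np.where(row<45)[0]+250;a,b=fe(im,x[0],r,66),fe(im,x[-1]+1,r,66)
    else:
        x=np.where(row>125)[0]+250;a,b=fe(im,x[0],r,32),fe(im,x[-1]+1,r,32)
    m=(a+b)/2;print(r,x[0],x[-1],"mid",m[:2].round(1),"w",np.linalg.norm(a-b).round(1),"off jig axis",(m[:2]-[592.3,-93.6])@[.998,-.0625])
c=cur()
for b in [(600,60,205,176.4),(656,146,205,176.4),(656,146,150,176.4)]: call(c,b);c=b
E
```

```text
195 295 355 mid [593.4 -76.1] w 45.5 off jig axis -0.015049538457130529
210 296 356 mid [593.3 -64.5] w 46.0 off jig axis -0.8353164841590357
225 296 355 mid [594.3 -52.7] w 45.7 off jig axis -0.5307935491277127
240 296 355 mid [595.  -40.6] w 46.3 off jig axis -0.6121080485490866
280 250 399 mid [598.5  10. ] w 137.6 off jig axis -0.31100735164536886
290 250 399 mid [599.   20.3] w 139.3 off jig axis -0.38487881832382964
300 250 399 mid [599.6  30.9] w 141.1 off jig axis -0.4632676995436835
n>=1.8 turn 0.001 shift [-115.4    1.2   -1.7]
n>=1.6 turn -0.000 shift [-89.3 -50.5   0. ]
n>=0.9 turn -0.000 shift [ 0.  0. 55.]
```

The sink is within 1 mm of the jig axis, which is good. Next is the grip.

Emit:
carry_out:
  motion:
    - [0,0,0,-55,0,0,0.8]
    - [0,0,0,-115,0,0,0.8]
    - [0,0,0,-160,-25,0,0.8]
    - [0,0,0,-205,-49,0,0.8]
    - [0,0,0,-205,-49,0,0.6]

```text
clock: 9.68
position: [655.9, 149.0, 199.0]
ee_rot: [-0.686, 0.728, 0.001, -0.002]
contact_force: [-0.7, -0.2, -0.4]
gripper_width: 68.6
grasp_force: 0.0
```

```bash
python3 - <<'E'
from plan import *
im=get_image("wrist");np.save("w4.npy",im,allow_pickle=True)
cv2.imwrite("pics/w4.png",im["color"])
print(cur(),im["position"])
w=np.load("w3.npy",allow_pickle=True).item()
for r in (320,337,340):
  print(r,fe(w,325,r,54).round(1))
E
```

```text
[np.float64(655.0802893952699), np.float64(147.32980144437613), np.float64(199.36670741885442), np.float64(176.54048853579272)] [652.78313686  70.03653112 327.82681091]
320 [600.1  38.3  54. ]
337 [601.1  56.5  54. ]
340 [601.3  59.9  54. ]
```

View pics/w4.png

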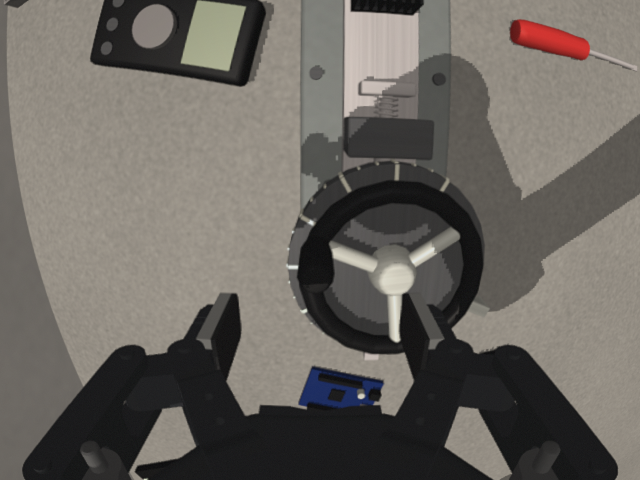

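This view shows the wheel from in front. The hub is at (393,270), the grip's top is about (319,247), the pad's front edge is about (360–413, 80), and the sink's near end is at row 12.

```bash
python3 - <<'E'
from plan import *
im=np.load("w4.npy",allow_pickle=True).item()
print("hub",fe(im,393,268,118).round(1),"grip top",fe(im,319,247,166).round(1),"grip base",fe(im,315,277,125).round(1))
for n,p in dict(padtop=(387,80,54),padtop2=(387,95,54),sink=(386,13,66),sinkb=(386,13,32)).items():print(n,fe(im,*p).round(1))
E
```

```text
hub [611.7 163.3 118. ] grip top [655.9 129.  166. ] grip base [660.2 163.  125. ]
padtop [601.1  44.5  54. ]
padtop2 [601.6  55.7  54. ]
sink [601.  -4.  66.]
sinkb [594.2 -13.6  32. ]
```

The grip's top is really the lower end of its image, at row ~277. That puts it at about (658,145), which agrees with the top view. I'll descend and pinch.

Emit:
carry_out:
  motion:
    - [0,0,0,1,-1,25,0.6]
    - [0,0,0,1,-1,50,0.6]
    - [0,0,0,1,-1,54,0.2]
    - [0,0,0,1,-1,54,-0.3]
    - [0,0,0,1,-1,54,-0.6]

```text
clock: 10.35
position: [658.0, 145.2, 149.8]
ee_rot: [-0.685, 0.729, -0.001, 0.002]
contact_force: [-0.3, -1.2, -2.2]
gripper_width: 18.0
grasp_force: 29.4
```

Emit:
carry_out:
  motion:
    - [0,0,0,0,0,0,-1]
    - [0,0,0,0,0,0,-1]
    - [0,0,0,0,0,0,-1]

```text
clock: 10.72
position: [657.9, 145.2, 149.9]
ee_rot: [-0.685, 0.729, -0.001, 0.001]
contact_force: [3.5, -2.3, 4.2]
gripper_width: 17.1
grasp_force: 59.0
```

```bash
cat > arc.py <<'E'
from plan import *
def arcs(C,r,th0,steps,psi=176.5):
    A=ax(psi);th=th0
    p=lambda t:np.array([C[0]+r*np.cos(np.radians(t)),C[1]+r*np.sin(np.radians(t)),0])
    for s,n in steps:
        print("to %.1f"%(th-s),[(A@(p(th-s*k/n)-p(th)))[:2].round(1).tolist() for k in range(1,n+1)]);th-=s
E
python3 - <<'E'
from arc import *
arcs((608,171.5),55.5,-27.8,[(40,5),(40,5),(40,5)])
E
```

```text
to -67.8 [[6.8, 3.7], [13.1, 8.3], [18.6, 13.7], [23.3, 19.8], [27.2, 26.5]]
to -107.8 [[2.9, 7.2], [4.7, 14.7], [5.5, 22.4], [5.2, 30.2], [3.8, 37.8]]
to -147.8 [[-2.4, 7.4], [-5.9, 14.3], [-10.2, 20.7], [-15.4, 26.4], [-21.4, 31.4]]
```

Emit:
carry_out:
  motion:
    - [0,0,0,6.8,3.7,0,-1]
    - [0,0,0,13.1,8.3,0,-1]
    - [0,0,0,18.6,13.7,0,-1]
    - [0,0,0,23.3,19.8,0,-1]
    - [0,0,0,27.2,26.5,0,-1]

```text
clock: 11.35
position: [633.3, 120.9, 149.9]
ee_rot: [-0.685, 0.728, -0.003, 0.006]
contact_force: [13.0, -1.3, -0.5]
gripper_width: 17.0
grasp_force: 58.6
```

Emit:
carry_out:
  motion:
    - [0,0,0,2.9,7.2,0,-1]
    - [0,0,0,4.7,14.7,0,-1]
    - [0,0,0,5.5,22.4,0,-1]
    - [0,0,0,5.2,30.2,0,-1]
    - [0,0,0,3.8,37.8,0,-1]

```text
clock: 11.98
position: [593.4, 117.4, 149.9]
ee_rot: [-0.685, 0.729, -0.003, 0.002]
contact_force: [8.4, -6.8, 1.6]
gripper_width: 17.1
grasp_force: 59.0
```

```bash
python3 - <<'E'
from arc import *
t=get_image("top");np.save("t5.npy",t,allow_pickle=True)
cv2.imwrite("pics/t5.png",cv2.resize(t["color"][170:265,175:365],None,fx=4,fy=4,interpolation=cv2.INTER_CUBIC))
s=read_state();print(s["position"],s["contact_force"])
E
```

```text
[592.32566263 117.65233649 149.87293967] [ 7.22748164 -5.99021147  1.6414766 ]
```

View pics/t5.png

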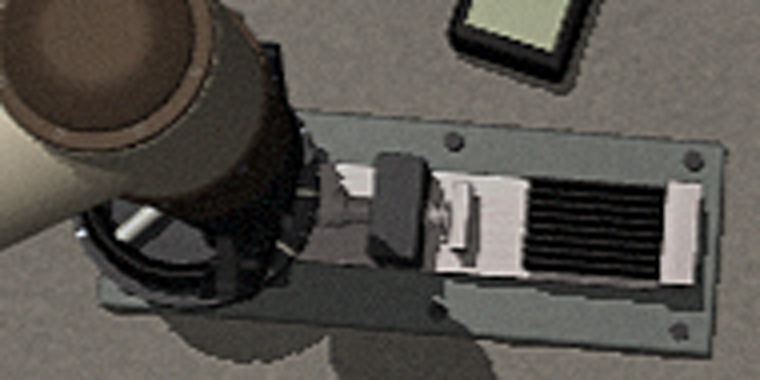

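The sink is still square against the fence. The pad front is at crop x≈473 and the sink's end at ≈528, so about 31 mm of gap, or roughly 90° more to contact.

Emit:
carry_out:
  motion:
    - [0,0,0,-2.4,7.4,0,-1]
    - [0,0,0,-5.9,14.3,0,-1]
    - [0,0,0,-10.2,20.7,0,-1]
    - [0,0,0,-15.4,26.4,0,-1]
    - [0,0,0,-21.4,31.4,0,-1]

```text
clock: 12.65
position: [562.4, 140.5, 149.8]
ee_rot: [-0.685, 0.729, -0.002, 0.001]
contact_force: [8.2, -8.3, 4.1]
gripper_width: 16.7
grasp_force: 59.1
```

```bash
cat >> arc.py <<'E'
def tf(P,F,C=(608,171.5)):
    d=np.array(P[:2])-C;th=np.arctan2(d[1],d[0]);print("th %.1f r %.1f ftan %.2f frad %.2f"%(np.degrees(th),np.hypot(*d),-(F[0]*np.sin(th)-F[1]*np.cos(th)),F[0]*np.cos(th)+F[1]*np.sin(th)))
E
python3 - <<'E'
from arc import *
s=read_state();tf(s["position"],s["contact_force"])
arcs((608,171.5),55.5,-147.8,[(10,5)]+[(5,5)]*10)
E
```

```text
th -145.8 r 55.1 ftan 11.42 frad -2.09
to -157.8 [[-1.6, 1.1], [-3.2, 2.1], [-4.9, 3.1], [-6.6, 4.1], [-8.3, 4.9]]
to -162.8 [[-0.9, 0.4], [-1.8, 0.8], [-2.7, 1.2], [-3.5, 1.6], [-4.5, 1.9]]
to -167.8 [[-0.9, 0.3], [-1.8, 0.7], [-2.7, 1.0], [-3.7, 1.2], [-4.6, 1.5]]
to -172.8 [[-0.9, 0.3], [-1.9, 0.5], [-2.8, 0.7], [-3.8, 0.9], [-4.7, 1.1]]
to -177.8 [[-1.0, 0.2], [-1.9, 0.3], [-2.9, 0.5], [-3.8, 0.6], [-4.8, 0.7]]
to -182.8 [[-1.0, 0.1], [-1.9, 0.2], [-2.9, 0.2], [-3.9, 0.2], [-4.8, 0.3]]
to -187.8 [[-1.0, 0.0], [-1.9, -0.0], [-2.9, -0.0], [-3.9, -0.1], [-4.8, -0.2]]
to -192.8 [[-1.0, -0.1], [-1.9, -0.2], [-2.9, -0.3], [-3.9, -0.4], [-4.8, -0.6]]
to -197.8 [[-1.0, -0.2], [-1.9, -0.3], [-2.9, -0.5], [-3.8, -0.8], [-4.7, -1.0]]
to -202.8 [[-0.9, -0.2], [-1.9, -0.5], [-2.8, -0.8], [-3.7, -1.1], [-4.6, -1.4]]
to -207.8 [[-0.9, -0.3], [-1.8, -0.7], [-2.7, -1.0], [-3.6, -1.4], [-4.5, -1.8]]
```

Emit:
carry_out:
  motion:
    - [0,0,0,-1.6,1.1,0,-1]
    - [0,0,0,-3.2,2.1,0,-1]
    - [0,0,0,-4.9,3.1,0,-1]
    - [0,0,0,-6.6,4.1,0,-1]
    - [0,0,0,-8.3,4.9,0,-1]

```text
clock: 13.28
position: [558.1, 148.8, 149.8]
ee_rot: [-0.685, 0.729, -0.002, 0.001]
contact_force: [6.7, -7.2, 4.1]
gripper_width: 17.0
grasp_force: 59.2
```

Emit:
carry_out:
  motion:
    - [0,0,0,-0.9,0.4,0,-1]
    - [0,0,0,-1.8,0.8,0,-1]
    - [0,0,0,-2.7,1.2,0,-1]
    - [0,0,0,-3.5,1.6,0,-1]
    - [0,0,0,-4.5,1.9,0,-1]

```text
clock: 13.9
position: [556.4, 153.3, 149.8]
ee_rot: [-0.685, 0.729, -0.002, 0.001]
contact_force: [6.2, -8.2, 3.3]
gripper_width: 17.1
grasp_force: 59.3
```

Emit:
carry_out:
  motion:
    - [0,0,0,-0.9,0.3,0,-1]
    - [0,0,0,-1.8,0.7,0,-1]
    - [0,0,0,-2.7,1.0,0,-1]
    - [0,0,0,-3.7,1.2,0,-1]
    - [0,0,0,-4.6,1.5,0,-1]

```text
clock: 14.52
position: [555.2, 157.8, 149.8]
ee_rot: [-0.685, 0.729, -0.002, 0.001]
contact_force: [7.3, -9.2, 4.4]
gripper_width: 17.1
grasp_force: 59.3
```

Emit:
carry_out:
  motion:
    - [0,0,0,-0.9,0.3,0,-1]
    - [0,0,0,-1.9,0.5,0,-1]
    - [0,0,0,-2.8,0.7,0,-1]
    - [0,0,0,-3.8,0.9,0,-1]
    - [0,0,0,-4.7,1.1,0,-1]

```text
clock: 15.15
position: [554.3, 162.4, 149.8]
ee_rot: [-0.685, 0.729, -0.002, 0.0]
contact_force: [6.8, -8.8, 3.5]
gripper_width: 17.1
grasp_force: 59.3
```

Emit:
carry_out:
  motion:
    - [0,0,0,-1.0,0.2,0,-1]
    - [0,0,0,-1.9,0.3,0,-1]
    - [0,0,0,-2.9,0.5,0,-1]
    - [0,0,0,-3.8,0.6,0,-1]
    - [0,0,0,-4.8,0.7,0,-1]

```text
clock: 15.78
position: [553.8, 167.0, 149.8]
ee_rot: [-0.685, 0.729, -0.002, 0.0]
contact_force: [6.8, -10.4, 4.1]
gripper_width: 17.3
grasp_force: 59.3
```

Emit:
carry_out:
  motion:
    - [0,0,0,-1.0,0.1,0,-1]
    - [0,0,0,-1.9,0.2,0,-1]
    - [0,0,0,-2.9,0.2,0,-1]
    - [0,0,0,-3.9,0.2,0,-1]
    - [0,0,0,-4.8,0.3,0,-1]

```text
clock: 16.4
position: [553.7, 171.6, 149.8]
ee_rot: [-0.685, 0.729, -0.002, -0.0]
contact_force: [7.6, -10.2, 4.9]
gripper_width: 16.8
grasp_force: 59.3
```

Emit:
carry_out:
  motion:
    - [0,0,0,-1.0,0,0,-1]
    - [0,0,0,-1.9,0,0,-1]
    - [0,0,0,-2.9,0,0,-1]
    - [0,0,0,-3.9,-0.1,0,-1]
    - [0,0,0,-4.8,-0.2,0,-1]

```text
clock: 17.02
position: [554.0, 176.1, 149.8]
ee_rot: [-0.685, 0.729, -0.002, -0.0]
contact_force: [7.5, -10.3, 4.9]
gripper_width: 17.2
grasp_force: 59.4
```

Emit:
carry_out:
  motion:
    - [0,0,0,-1.0,-0.1,0,-1]
    - [0,0,0,-1.9,-0.2,0,-1]
    - [0,0,0,-2.9,-0.3,0,-1]
    - [0,0,0,-3.9,-0.4,0,-1]
    - [0,0,0,-4.8,-0.6,0,-1]

```text
clock: 17.65
position: [554.7, 180.5, 149.8]
ee_rot: [-0.685, 0.729, -0.002, -0.001]
contact_force: [5.4, -11.4, 6.0]
gripper_width: 16.9
grasp_force: 59.4
```

```bash
python3 - <<'E'
from arc import *
from scipy.optimize import least_squares
P=np.array([(657.9,145.2),(633.3,120.9),(592.3,117.7),(562.4,140.5),(558.1,148.8),(556.4,153.3),(555.2,157.8),(554.3,162.4),(553.8,167.0)])
q=least_squares(lambda q:np.hypot(P[:,0]-q[0],P[:,1]-q[1])-55,[608,171.5]).x;print(q)
s=read_state();tf(s["position"],s["contact_force"])
t=get_image("top");f=lambda x,y,z:on(t,175+x/4,170+y/4,z)
np.save("t6.npy",t,allow_pickle=True)
cv2.imwrite("pics/t6.png",cv2.resize(t["color"][170:265,175:365],None,fx=4,fy=4,interpolation=cv2.INTER_CUBIC))
E
```

```text
[608.7775656  170.12291831]
th 170.4 r 54.1 ftan 10.33 frad -7.18
```

View pics/t6.png

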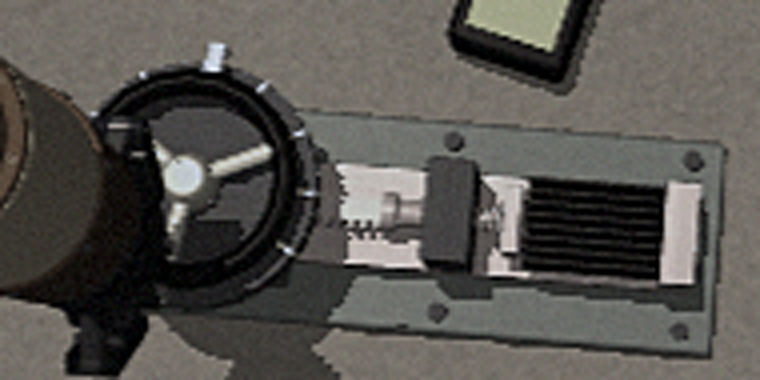

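The pointer now shows at crop (218,57). The pad, at 503–525, has almost reached the sink's end at 528. From here I'll use fine steps.

```bash
python3 - <<'E'
from arc import *
arcs((608.8,170.1),55,-191,[(3,1)]*12)
from jig import f
hub=f(185,176,112)
for a in((218,57),(122,292)):
    p=f(*a,105);d=p-[608.8,170.1,105];print(np.hypot(*d[:2]),np.degrees(np.arctan2(d[1],d[0])))
E
```

```text
to -194.0 [[-2.8, -0.5]]
to -197.0 [[-2.8, -0.6]]
to -200.0 [[-2.8, -0.7]]
to -203.0 [[-2.7, -0.9]]
to -206.0 [[-2.7, -1.0]]
to -209.0 [[-2.6, -1.2]]
to -212.0 [[-2.6, -1.3]]
to -215.0 [[-2.5, -1.4]]
to -218.0 [[-2.4, -1.6]]
to -221.0 [[-2.3, -1.7]]
to -224.0 [[-2.2, -1.8]]
to -227.0 [[-2.1, -1.9]]
70.89782638363785 -9.438028882808748
72.47346874134064 151.48658584749896
```

Emit:
carry_out:
  motion:
    - [0,0,0,-0.7,-0.1,0,-1]
    - [0,0,0,-1.4,-0.2,0,-1]
    - [0,0,0,-2.1,-0.4,0,-1]
    - [0,0,0,-2.8,-0.5,0,-1]

```text
clock: 18.2
position: [555.2, 183.1, 149.8]
ee_rot: [-0.685, 0.729, -0.002, -0.001]
contact_force: [7.1, -12.1, 5.9]
gripper_width: 17.1
grasp_force: 59.5
```

Emit:
carry_out:
  motion:
    - [0,0,0,-0.7,-0.15,0,-1]
    - [0,0,0,-1.4,-0.3,0,-1]
    - [0,0,0,-2.1,-0.45,0,-1]
    - [0,0,0,-2.8,-0.6,0,-1]

```text
clock: 18.7
position: [555.9, 185.7, 149.8]
ee_rot: [-0.685, 0.729, -0.002, -0.001]
contact_force: [6.2, -12.2, 6.9]
gripper_width: 17.2
grasp_force: 59.5
```

Emit:
carry_out:
  motion:
    - [0,0,0,-0.7,-0.2,0,-1]
    - [0,0,0,-1.4,-0.35,0,-1]
    - [0,0,0,-2.1,-0.5,0,-1]
    - [0,0,0,-2.8,-0.7,0,-1]

```text
clock: 19.2
position: [556.6, 188.0, 149.8]
ee_rot: [-0.685, 0.729, -0.002, -0.002]
contact_force: [6.3, -13.7, 6.4]
gripper_width: 17.0
grasp_force: 59.5
```

Emit:
carry_out:
  motion:
    - [0,0,0,-0.7,-0.2,0,-1]
    - [0,0,0,-1.4,-0.45,0,-1]
    - [0,0,0,-2.0,-0.7,0,-1]
    - [0,0,0,-2.7,-0.9,0,-1]

```text
clock: 19.7
position: [557.2, 189.5, 149.8]
ee_rot: [-0.685, 0.729, -0.002, -0.003]
contact_force: [5.7, -16.4, 6.9]
gripper_width: 17.4
grasp_force: 59.7
```

Emit:
carry_out:
  motion:
    - [0,0,0,-0.7,-0.25,0,-1]
    - [0,0,0,-1.4,-0.5,0,-1]
    - [0,0,0,-2.0,-0.75,0,-1]
    - [0,0,0,-2.7,-1.0,0,-1]

```text
clock: 20.2
position: [558.1, 191.8, 149.8]
ee_rot: [-0.685, 0.729, -0.002, -0.004]
contact_force: [4.1, -17.0, 8.2]
gripper_width: 17.0
grasp_force: 59.7
```

Emit:
carry_out:
  motion:
    - [0,0,0,-0.7,-0.3,0,-1]
    - [0,0,0,-1.3,-0.6,0,-1]
    - [0,0,0,-2.0,-0.9,0,-1]
    - [0,0,0,-2.6,-1.2,0,-1]

```text
clock: 20.7
position: [559.1, 194.1, 149.7]
ee_rot: [-0.685, 0.729, -0.002, -0.004]
contact_force: [3.1, -16.3, 8.8]
gripper_width: 16.7
grasp_force: 59.8
```

Emit:
carry_out:
  motion:
    - [0,0,0,-0.7,-0.3,0,-1]
    - [0,0,0,-1.3,-0.6,0,-1]
    - [0,0,0,-2.0,-1.0,0,-1]
    - [0,0,0,-2.6,-1.3,0,-1]

```text
clock: 21.2
position: [560.3, 196.3, 149.7]
ee_rot: [-0.685, 0.729, -0.002, -0.005]
contact_force: [3.3, -17.3, 10.6]
gripper_width: 17.0
grasp_force: 59.9
```

```bash
python3 - <<'E'
from arc import *
for P,F in [((553.8,167.0),(6.8,-10.4)),((553.7,171.6),(7.6,-10.2)),((554,176.1),(7.5,-10.3)),((554.7,180.5),(5.4,-11.4)),((555.2,183.1),(7.1,-12.1)),((555.9,185.7),(6.2,-12.2)),((556.6,188),(6.3,-13.7)),((557.2,189.5),(5.7,-16.4))]: tf(P,F,(608.8,170.1))
s=read_state();tf(s["position"],s["contact_force"],(608.8,170.1))
t=get_image("top");np.save("t7.npy",t,allow_pickle=True)
for n in("t6","t7"):
    c=np.load(n+".npy",allow_pickle=True).item()
    g=c["color"][180:190,215:245].min(2).astype(int);print(n);print(g)
E
```

```text
th -176.8 r 55.1 ftan 10.77 frad -6.20
th 178.4 r 55.1 ftan 9.99 frad -7.87
th 173.8 r 55.1 ftan 9.42 frad -8.58
th 169.1 r 55.1 ftan 10.18 frad -7.45
th 166.4 r 55.2 ftan 10.09 frad -9.75
th 163.6 r 55.2 ftan 9.95 frad -9.40
th 161.1 r 55.2 ftan 10.92 frad -10.40
th 159.4 r 55.1 ftan 13.34 frad -11.11
th 151.7 r 55.1 ftan 13.69 frad -11.07
t6
[[102 107 106 108 107 108 106 104 104 107 104 103 127 134 131 108  96 101
  100 106 109 106 109 108 113 110 108 107 106 111]
 [106 106 107 109 105 102 102  95 105 102  99  90 169 201 209 216 126  96
  106 110 103 109 106 111 115 109 108 106 104 110]
 [110 103 105 102 104  98 103 107 105 106  97  86 159 195 200 178  77  69
  111 112 104 113 107 109 108 102 100 102 106 104]
 [112 103 110 105 102 105 102 101 104 104 101 106 186 202 203 175  80  54
   93 112 106 106 109 108 101 103  99 103 102 101]
 [111 103 111 104 106 105 102 102 105 108  96 125 187 201 204 134  60  90
   99 102 102 110 108 104 100 103 103 103 106 110]
 [108 108 109 111  93 115 122 103  89  69 104 188 194 198 210 141  99 112
  114 103 109 108 108 105 104 109 108 107 110 109]
 [11
[... 1050 characters left out ...]
101 106 103 104 107 103
   99 105  93 116 192 211 179 122  96 102 105 102]
 [110 107 107 111  92 117 122 107  93  75 115 188 124  94 108 106 107 108
  108 104  95 161 196 207 209 151 104 109 112 107]
 [121  85  65  77  70  71  63  72  67  64  96 159 107  69  74  68  98 118
  115  94 119 184 203 200 177  80  50 103 109 107]
 [ 74  72  80  60  35  22  15   8  17  19 107  85  72  72  71  68  68  63
   63  43 154 199 200 203 137  63  49  97 114 113]
 [ 15   0   0   1   0   3   0   0   0   0   0   0   0   6   4  42  72  70
   66 123 193 208 206 177 112 104 111 113 108 107]
 [  0   0   7   7  16  36  36  40  27  10   9   0   0  14   0   0   0   0
   26 200 219 207 212 124  70  97 105 109 108 107]]
```

Tangential force held at about 10 N, then stepped to 13.3 N and stayed near 13.7 N. So contact came at a TCP angle of about 160.6°, and the target is 130.6°. It is now at 151.7°.

```bash
python3 - <<'E'
from arc import *
arcs((608.8,170.1),55,-208.3,[(7,5),(7,5),(5,5),(2,1),(2,1)])
E
```

```text
to -215.3 [[-1.2, -0.6], [-2.4, -1.2], [-3.6, -1.8], [-4.8, -2.5], [-5.9, -3.2]]
to -222.3 [[-1.1, -0.7], [-2.2, -1.5], [-3.3, -2.2], [-4.4, -3.1], [-5.5, -3.9]]
to -227.3 [[-0.7, -0.6], [-1.5, -1.2], [-2.2, -1.9], [-2.9, -2.5], [-3.6, -3.2]]
to -229.3 [[-1.4, -1.4]]
to -231.3 [[-1.3, -1.4]]
```

Emit:
carry_out:
  motion:
    - [0,0,0,-1.2,-0.6,0,-1]
    - [0,0,0,-2.4,-1.2,0,-1]
    - [0,0,0,-3.6,-1.8,0,-1]
    - [0,0,0,-4.8,-2.5,0,-1]
    - [0,0,0,-5.9,-3.2,0,-1]

```text
clock: 21.88
position: [563.2, 201.3, 149.7]
ee_rot: [-0.685, 0.729, -0.002, -0.006]
contact_force: [2.1, -18.9, 10.4]
gripper_width: 16.8
grasp_force: 60.0
```

Emit:
carry_out:
  motion:
    - [0,0,0,-1.1,-0.7,0,-1]
    - [0,0,0,-2.2,-1.5,0,-1]
    - [0,0,0,-3.3,-2.2,0,-1]
    - [0,0,0,-4.4,-3.1,0,-1]
    - [0,0,0,-5.5,-3.9,0,-1]

```text
clock: 22.5
position: [566.7, 205.8, 149.7]
ee_rot: [-0.684, 0.729, -0.002, -0.007]
contact_force: [-0.2, -19.5, 12.1]
gripper_width: 17.2
grasp_force: 60.2
```

Emit:
carry_out:
  motion:
    - [0,0,0,-0.7,-0.6,0,-1]
    - [0,0,0,-1.5,-1.2,0,-1]
    - [0,0,0,-2.2,-1.9,0,-1]
    - [0,0,0,-2.9,-2.5,0,-1]
    - [0,0,0,-3.6,-3.2,0,-1]

```text
clock: 23.12
position: [569.4, 208.8, 149.7]
ee_rot: [-0.684, 0.729, -0.002, -0.008]
contact_force: [-1.9, -19.4, 12.7]
gripper_width: 17.2
grasp_force: 60.3
```

```bash
python3 - <<'E'
from arc import *
s=read_state();print(s["position"],s["contact_force"]);tf(s["position"],s["contact_force"],(608.8,170.1))
E
```

```text
[569.44890642 208.84705872 149.69351338] [ -1.87186686 -19.39388809  12.65322698]
th 135.4 r 55.2 ftan 15.13 frad -12.27
```

Emit:
carry_out:
  motion:
    - [0,0,0,-0.9,-0.9,0,-1]
    - [0,0,0,-1.8,-1.8,0,-1]
    - [0,0,0,-2.6,-2.7,0,-1]
    - [0,0,0,-3.3,-3.5,0,-1]
    - [0,0,0,-3.3,-3.5,0,-1]

```text
clock: 23.75
position: [572.5, 211.8, 149.7]
ee_rot: [-0.684, 0.729, -0.001, -0.008]
contact_force: [-3.8, -19.4, 14.3]
gripper_width: 16.9
grasp_force: 60.5
```

```bash
python3 - <<'E'
from arc import *
t=get_image("top");np.save("t8.npy",t,allow_pickle=True)
s=read_state();print(s["position"],s["contact_force"]);tf(s["position"],s["contact_force"],(608.8,170.1))
cv2.imwrite("pics/t8.png",cv2.resize(t["color"][170:265,175:365],None,fx=4,fy=4,interpolation=cv2.INTER_CUBIC))
def ptr(n):
    t=np.load(n+".npy",allow_pickle=True).item();a=t["color"].min(2)
    k,l,st,ce=cv2.connectedComponentsWithStats((a[165:265,190:262]>150).astype(np.uint8))
    for i in range(1,k):
        if st[i][4]>8:
            d=on(t,ce[i][0]+190,ce[i][1]+165,106)[:2]-[608.8,170.1];print(n,st[i][4],ce[i].round(1),np.hypot(*d).round(1),np.degrees(np.arctan2(d[1],d[0])).round(1))
for n in("t6","t7","t8"):ptr(n)
E
```

```text
[572.54818639 211.77795907 149.67850387] [ -3.5692813  -19.8404194   13.95653151]
th 131.0 r 55.2 ftan 15.71 frad -12.63
t6 26 [38.1 18.9] 71.0 -7.0
t6 36 [44.8 44.2] 29.5 -64.0
t6 69 [30.4 48.6] 5.7 62.8
t6 13 [70.4 48.2] 84.0 -86.7
t6 10 [70.6 56.4] 86.1 -99.0
t6 14 [28.6 58.6] 21.6 158.7
t7 26 [47.  21.8] 70.3 -24.3
t7 38 [23.9 36.8] 35.6 35.8
t7 68 [30.4 48.4] 5.9 59.5
t7 36 [45.5 48.5] 28.7 -83.3
t7 13 [70.4 48.2] 84.0 -86.7
t7 10 [70.6 56.4] 86.1 -99.0
t8 23 [55.5 28.8] 68.8 -45.2
t8 36 [28.8 35. ] 34.8 17.0
t8 65 [30.8 48.4] 5.0 55.2
t8 13 [70.4 48.2] 84.0 -86.7
t8 44 [44.4 53.7] 28.0 -107.3
t8 10 [70.6 56.4] 86.1 -99.0
```

View pics/t8.png

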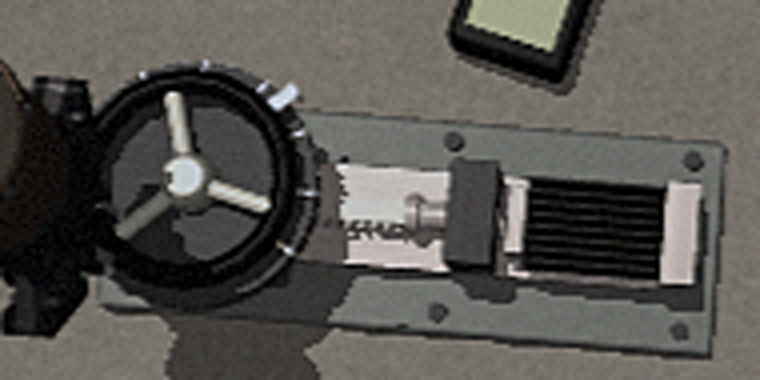

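The pointer turned 38.2° from picture t6 to t8, matching the 38.1° of arm motion. The pad is on the sink. I'll relax the arm, then open.

Emit:
carry_out:
  motion:
    - [0,0,0,0.7,0.7,0,-1]
    - [0,0,0,1.4,1.4,0,-1]
    - [0,0,0,1.4,1.4,0,-1]

```text
clock: 24.18
position: [572.4, 211.7, 149.7]
ee_rot: [-0.684, 0.729, -0.002, -0.006]
contact_force: [-1.5, -17.1, 10.6]
gripper_width: 17.0
grasp_force: 60.1
```

```bash
python3 - <<'E'
from arc import *
s=read_state();print(s["position"],s["contact_force"]);tf(s["position"],s["contact_force"],(608.8,170.1))
E
```

```text
[572.41054909 211.70876019 149.72345172] [ -1.48579735 -17.13551917  10.62006803]
th 131.2 r 55.3 ftan 12.40 frad -11.92
```

Emit:
carry_out:
  motion:
    - [0,0,0,2,0,0,-1]
    - [0,0,0,4,0,0,-1]
    - [0,0,0,6,0,0,-1]
    - [0,0,0,6,0,0,-1]

```text
clock: 24.68
position: [572.5, 211.1, 149.8]
ee_rot: [-0.685, 0.729, 0.0, -0.002]
contact_force: [-3.3, -2.6, 10.0]
gripper_width: 17.2
grasp_force: 60.0
```

```bash
python3 - <<'E'
from arc import *
s=read_state();print(s["position"],s["contact_force"]);tf(s["position"],s["contact_force"],(608.8,170.1))
E
```

```text
[572.48165985 211.14901797 149.77608813] [-3.25844995 -2.59586054  9.96115088]
th 131.5 r 54.8 ftan 4.16 frad 0.21
```

Emit:
carry_out:
  motion:
    - [0,0,0,0,0,0,-0.4]
    - [0,0,0,0,0,0,0]
    - [0,0,0,0,0,0,0]
    - [0,0,0,0,0,-20,0]
    - [0,0,0,0,0,-60,0]

```text
clock: 25.3
position: [572.7, 211.6, 206.5]
ee_rot: [-0.685, 0.729, 0.001, -0.003]
contact_force: [0.9, 1.3, 1.0]
gripper_width: 42.6
grasp_force: 0.0
```

Emit:
carry_out:
  motion:
    - [0,0,0,0,0,-40,0]
    - [0,0,0,0,40,-60,0]
    - [0,0,0,0,100,-60,0]
    - [0,0,0,0,120,-60,0]
    - [0,0,0,0,120,-60,0]

```text
clock: 25.92
position: [453.0, 219.7, 268.8]
ee_rot: [-0.685, 0.728, 0.0, 0.0]
contact_force: [1.4, -0.0, -0.6]
gripper_width: 42.5
grasp_force: 0.0
```

```bash
python3 - <<'E'
from arc import *
t=get_image("top");a=t["color"].min(2);c=t["color"]
k,l,st,ce=cv2.connectedComponentsWithStats((a[165:265,190:262]>150).astype(np.uint8))
for i in range(1,k):
    if st[i][4]>20:
        d=on(t,ce[i][0]+190,ce[i][1]+165,106)[:2]-[608.8,170.1];print(st[i][4],ce[i].round(1),np.degrees(np.arctan2(d[1],d[0])).round(1))
o=np.load("t8.npy",allow_pickle=True).item()["color"]
print("sink/jaw change",np.abs(c[205:262,285:360].astype(int)-o[205:262,285:360]).mean(), read_state()["contact_force"])
E
```

```text
23 [55.5 28.8] -45.2
35 [28.8 35.1] 17.1
71 [30.4 48.5] 60.9
42 [44.5 53.5] -106.8
34 [20.1 57.8] 124.8
sink/jaw change 3.4272904483430797 [ 0.42970548 -1.08031251  0.02911528]
```

The pointer stayed at −45.2° after release, and the sink and jaw haven't moved. I'm handing in.

```bash
python3 -c "
from bench import *
print(job_done())"
```

```text
the job is handed in; nothing more can be done
None
```

The larger black heat sink stands fins up in the jig, within about 1 mm of the bed's centre line, with one end against the fence. I felt the pad meet it, turned the wheel about 30° further and let go. The pointer didn't move after release, and the job is handed in.

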